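Load the coax components into the test tray in chain order

ROBOT

A 7-joint arm with a two-finger parallel gripper is mounted at the origin on the work surface. World frame = base frame: x ahead of the robot, y to its left, z up, the work surface at z = 0. Lengths are in m, angles in rad, forces in N, time in s.
With the tool pointing down it reaches from about 0.375 to 0.925 m from the base axis. Payload 3.1 kg.
Tool frame: the origin (TCP) lies between the finger pads; the fingertips stand nose_length ahead of it and the grasp point (between the pads) lies 11 mm behind it (nose_length is the distance from the TCP to the fingertips, in m); z points along the fingers, y is the direction in which the jaws open and shut (so a half turn about z gives the same grasp; the last joint's range is limited). The gripper opens to 85 mm and grips with 20 to 120 N. Pads are 22 mm wide; open, the fingers measure 114 mm over their backs; the gripper's body (76 mm by 85 mm) begins 54 mm behind the grasp point. The pads swing forward as they close: fully open they stand 13 mm farther back than shut.
Start: joints at [-1.428, 0.383, 0.044, 1.598, -0.018, 1.161, -0.05], TCP at [0.155, 0.631, 0.239] pointing down, gripper open.
Joint ranges: [-2.61, 2.61], [-0.41, 2.15], [-1.48, 1.57], [0, 2.5], [-1.57, 4.71], [0.05, 1.97], [-2.85, 2.85]. Speed limits (rad/s): [2.79, 2.79, 3.14, 3.14, 3.14, 3.14, 3.14].

INTERFACE

Orientations are given as a rotation vector (axis times angle).
In Python, from station import sense, capture, camera_params, sign_off, cut_out, nose_length gives the robot as it stands.
- The arm moves only by the shell command python3 -m handwheel 'ROWS' [FORCE]. ROWS is JSON, a list that holds one entry, the list of rows, each a list of 7 numbers: the shift along the tool's x, y, z in m, then the turn, a rotation vector about the tool's x, y, z in degrees, then the gripper command: -1 is shut, 1 is fully open, values between are in proportion. A call has 1 to 5 rows; each row is the pose to reach, as a shift and turn from the pose commanded when the call began, along the tool's axes at that moment; what a row does not reach only later rows make up. A row lasts 1/8 s, in which the tool goes at most 62.5 mm and 10.7 degrees, less where a joint would pass 70% of its speed; a pose out of reach is approached as far as the arm can. A call with a gripper value outside its range is refused whole. The fingers move at their own pace and stop on an object; FORCE is the grip in N (left out, the last holds). Time passes only in rows, so rows that repeat a pose let the fingers close. It gives the time, the measured TCP pose, the force and the opening at its end, in the units of the state.
- sense(): the state, without advancing time (a new reading comes with each control period).
- capture(name): name is "scene" or "top" or "wrist"; returns the picture (420x560x3 uint8, red, green, blue); there is no depth.
- camera_params(name): a dict with "fx", "fy", "cx", "cy" (pixels), "k1" (the pictures are not rectified: a ray, as slopes to the right and down, at radius r is drawn at 1 + k1 r^2 times it, then the intrinsics apply), "camera_from_world" (4x4, takes a point from world to camera coordinates); the wrist camera has in their place "mount" (4x4, takes a point from camera to tool coordinates, whose origin is the TCP and whose axes are the flange's). Camera axes: x right, y up, looking along -z (the intrinsics and any distortion apply to the point x, -y, -z); pixel columns grow to the right and rows downward; lengths in m; the calibration is good to about 2 mm. A picture is of the moment at which its call begins: read the wrist's pose just before it. camera_params takes no time and is no camera call.
- sign_off(): hands the job in, once; it reports no verdict.
Trained networks look in the newest picture that a camera, given by its name, has taken for a name from the list of things; names that differ only in an ending like _2 or _b are one class to them, and where a whole thing is asked for, a point or a joint stands for the part that bears it (a point fixed in the world has none). Each returns a list of dicts, best first, with "p" (0 to 1); they miss things now and then, are a little off and sometimes report something else, mostly with a low value. They report only what shows in the picture. A call takes as long as a camera call. They do not tell look-alikes from the thing itself.
- cut_out(thing, camera): "mask" (420x560 bool, what is visible of it) and "rect" ([left, top, width, height] in pixels, round what is visible of it).
The state is a dict: "t": time; "q": joint angles; "qvel": joint speeds; "joint_torque": joint torques, N m; "tool_pos": TCP position; "eef_rot": TCP orientation; "contact_force": force on the tool from outside, world axes, zero at the start; "ft_torque": the same for the moment, N m; "grip_width": finger opening in m.
Only numpy, scipy, OpenCV 4.12 (cv2) and the standard library are available. Lean on these libraries where they do the work, as an engineer would, in place of code of your own. Each camera call takes 0.05 s, during which the arm holds its last target. There are 200 camera calls.

TASK

The four coax components standing in the holders on the aluminium strip have to go into the test tray, one in each bay, in the same chain order counted from the black knobs: the one next to the strip's knob goes into the bay next to the tray's knob, the second into the second bay, and so on to the far end. Do not tip any over, and leave each standing inside its bay, flat on the bay floor, connectors up.

Things in the scene. Friction and masses are not known exactly. Their poses are not given: they have to be found in the camera images.
- strip: Fixed bare aluminium strip, 72 mm (x) by 306 mm (y), 10 mm thick, with four holders in a row and an upright black knob (28 mm wide, top 40 mm high) at its +y end, y = +153 mm. Origin on the table under the middle of the holder row, z up. Holder places: x = 0, y = +99 (first, next to the knob), +33, -33, -99 mm. Left or right of the tray, turned up to 0.3 rad.
- tray: Fixed grey open tray, empty, 72 mm (x) by 270 mm (y), 22 mm high, 6 mm walls; cross walls make four bays in a row, each 60 x 60 mm inside. Black knob (28 mm wide, top 40 mm high) on a flat end piece at its -y end, y = -153 mm. Origin on the table under the middle of the bay row, z up. Bay centres: x = 0, y = -99 (first, next to the knob), -33, +33, +99 mm; bay floor at z = 6 mm.
- attenuator: Round attenuator: slim plain steel cylinder with a dark band near its foot, 28 mm diameter, 70 mm high, with one brass connector (15 mm wide, 14 mm high) on top, 84 mm in all, about 0.18 kg. Origin at the centre of its underside, z up towards the connector. Starts upright in its own holder; its place in the row varies.
- filter: Square filter: light grey painted box, 32 x 32 mm, 60 mm high, with four dark screw heads and one brass connector (15 mm wide, 14 mm high) on top, 74 mm in all, about 0.16 kg. Origin at the centre of its underside, z up, x and y square to its sides. Starts upright in its own holder; its place in the row varies.
- load: Finned load: black round body with ring fins (grips like a plain cylinder), 38 mm diameter, 52 mm high, with one brass connector (15 mm wide, 14 mm high) on top, 66 mm in all, about 0.15 kg. Origin at the centre of its underside, z up. Starts upright in its own holder; its place in the row varies.
- coupler: Flat coupler: bare aluminium block 20 mm thick (its x), 40 mm wide (its y), 70 mm high, with two brass connectors (15 mm wide, 14 mm high, 22 mm apart along y) on top, 84 mm in all, about 0.17 kg. Origin at the centre of its underside, z up. Its thin direction lies across the strip (along the strip's x, within 0.1 rad). Starts upright in its own holder; its place in the row varies.
- holder_attenuator: Fixed grey plastic holder on the strip in which the attenuator stands at the start: round cup, 36 mm inside, 44 mm outside. Origin at the centre of its underside (10 mm above the table), axes parallel to the strip's; inner floor 6 mm and rim 20 mm above the origin. It stays put and so marks the attenuator's starting place.
- holder_filter: Fixed grey plastic holder on the strip in which the filter stands at the start: square cup, 40 mm inside, 48 mm outside. Origin at the centre of its underside (10 mm above the table), axes parallel to the strip's; inner floor 6 mm and rim 20 mm above the origin. It stays put and so marks the filter's starting place.
- holder_load: Fixed grey plastic holder on the strip in which the load stands at the start: round cup, 46 mm inside, 54 mm outside. Origin at the centre of its underside (10 mm above the table), axes parallel to the strip's; inner floor 6 mm and rim 20 mm above the origin. It stays put and so marks the load's starting place.
- holder_coupler: Fixed grey plastic holder on the strip in which the coupler stands at the start: oblong cup, 28 x 48 mm inside (x, y), 36 x 56 mm outside. Origin at the centre of its underside (10 mm above the table), axes parallel to the strip's; inner floor 6 mm and rim 20 mm above the origin. It stays put and so marks the coupler's starting place.
Not all that is in view belongs to the job. What is shaped like the filter but red is not meant.

How it is judged:
By the outcome, as a careful person would: the job done as asked, in the order asked, and still so for the second after the job is handed in, with the robot touching nothing.
It also fails if it takes over 109 s, if anything falls off the work surface, if the arm or the gripper's body presses on something with over 40 N, if the wrist force passes 120 N, or if a joint passes its speed limit or range.

## Working session

There is one attempt and no reset: what is moved stays moved. The work goes in short steps, Python scripts to look and compute and a shell command to move; the robot and the scene stay as the last step left them, time stands still between calls to the robot, and variables do not carry over. Pictures are saved under pics/ and viewed, about 12 in all and at most 16, crops included, and the job is handed in when it is done.

```bash
ls; mkdir -p pics; python3 - <<'E'
from station import *
import cv2, numpy as np
print(sense()); print(nose_length if not callable(nose_length) else nose_length())
for n in("scene","top"):
    im=capture(n); cv2.imwrite(f"pics/{n}0.png",im[:,:,::-1]); p=camera_params(n); print(n,p)
    for th in("strip","tray","attenuator","filter","load","coupler","holder_attenuator","holder_filter","holder_load","holder_coupler"):
        print(th,[(round(d["p"],2),d["rect"]) for d in cut_out(th,n)][:3])
print(camera_params("wrist"))
E
```

```text
pics
{'t': 0.0, 'q': array([-1.42780425,  0.38382397,  0.04381158,  1.59960175, -0.0178927 ,
        1.16119459, -0.04989758]), 'qvel': array([-6.28685660e-04,  2.80618732e-04, -5.81674127e-05,  4.32196672e-04,
       -1.08607639e-03,  1.84115957e-03,  1.12864305e-03]), 'joint_torque': array([-8.47611009e-04, -4.33456922e+01,  1.02391597e+00, -2.49517304e+01,
        1.05915772e-02,  1.12321074e-02, -8.58752259e-06]), 'tool_pos': array([0.15477808, 0.63034216, 0.23788104]), 'eef_rot': array([-0.3771362 , -3.118692  ,  0.00413035]), 'contact_force': array([-0.16933201, -0.36308   ,  0.65179796]), 'ft_torque': array([-0.07582692,  0.01010138,  0.01551522]), 'grip_width': 0.08561593226034525}
0.008
scene {'fx': 401.67569017566007, 'fy': 401.67569017566007, 'cx': 278.0510203027383, 'cy': 202.59783106550012, 'k1': -0.00026235633179396496, 'camera_from_world': array([[ 0.35383725,  0.93523746, -0.01140629, -0.1903574 ],
       [-0.69477323,  0.27098553,  0.66622594,  0.38188865],
       [ 0.62617039, -0.22781077,  0.74566272, -1.12290392],
       [ 0.        ,  0.        ,  0.        ,  1.
[... 1251 characters left out ...]
[142.6, 194.5, 28.5, 20.4]), (0.65, [180.0, 189.2, 23.4, 26.8])]
holder_filter [(0.7, [208.0, 183.3, 25.9, 28.2])]
holder_load [(0.78, [174.7, 187.7, 30.0, 29.3])]
holder_coupler [(0.81, [104.7, 198.9, 35.4, 19.8])]
{'fx': 289.98421397975005, 'fy': 289.98421397975005, 'cx': 281.98700781494847, 'cy': 206.03552923275436, 'k1': -0.016051444785797273, 'mount': array([[-6.99859446e-04,  9.55175989e-01,  2.96037734e-01,
         7.59298935e-02],
       [ 9.99999144e-01,  3.41227589e-04,  1.26310400e-03,
        -4.79120519e-04],
       [ 1.10547037e-03,  2.96038365e-01, -9.55175410e-01,
        -1.34290955e-01],
       [ 0.00000000e+00,  0.00000000e+00,  0.00000000e+00,
         1.00000000e+00]])}
```

View pics/top0.png

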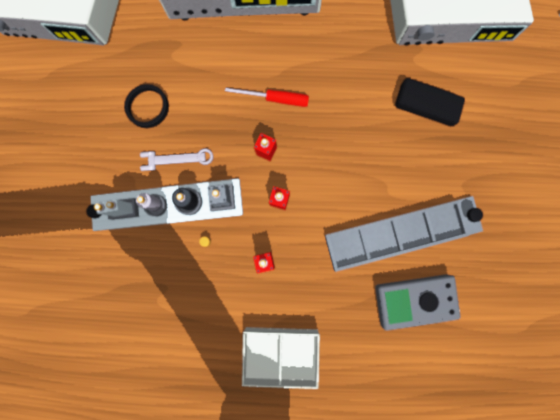

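View pics/scene0.png

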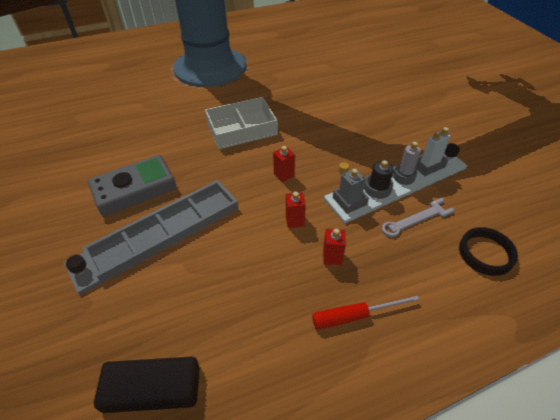

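The top view shows the strip at left with its knob at (93,211). From the knob the order is coupler (118,208), attenuator (150,201), load (186,198), filter (221,193). The tray is at right with its knob at (474,214). The red boxes at (265,146), (279,198) and (263,263) look like the filter but are not meant, and the pale two-bay box at (281,358) is not the tray.

```bash
cat > h.py <<'E'
import numpy as np, cv2
from station import *
from scipy.optimize import minimize
from scipy.spatial.transform import Rotation as R
def cam(n):
    p=camera_params(n)
    if n=="wrist":
        s=sense(); T=np.eye(4);T[:3,:3]=R.from_rotvec(s["eef_rot"]).as_matrix();T[:3,3]=s["tool_pos"]
        p["camera_from_world"]=np.linalg.inv(T@p["mount"])
    return p
def proj(p,P):
    P=np.atleast_2d(P);c=P@p["camera_from_world"][:3,:3].T+p["camera_from_world"][:3,3]
    s=np.c_[c[:,0]/-c[:,2],-c[:,1]/-c[:,2]];s=s*(1+p["k1"]*(s**2).sum(1,keepdims=True))
    return s*[p["fx"],p["fy"]]+[p["cx"],p["cy"]]
def ray(p,uv):
    K=np.array([[p["fx"],0,p["cx"]],[0,p["fy"],p["cy"]],[0,0,1]])
    s=cv2.undistortPoints(np.array([[uv]],float),K,np.array([p["k1"],0,0,0]))[0,0]
    M=p["camera_from_world"];d=M[:3,:3].T@np.array([s[0],-s[1],-1]);return -M[:3,:3].T@M[:3,3],d
def atz(p,uv,z):
    o,d=ray(p,uv);return o+d*(z-o[2])/d[2]
def box(x,y,z0,z1,dx=0,dy=0): return np.array([[dx+a*x/2,dy+b*y/2,z] for a in(-1,1) for b in(-1,1) for z in(z0,z1)])
def cyl(d,z0,z1,dx=0,dy=0): return np.array([[dx+d/2*np.cos(t),dy+d/2*np.sin(t),z] for t in np.arange(0,6.28,.26) for z in(z0,z1)])
c=15
OBJ=dict(attenuator=[cyl(28,14,70),cyl(c,70,84)],filter=[box(32,32,14,60),cyl(c,60,74)],load=[cyl(38,14,52),cyl(c,52,66)],
 coupler=[box(20,40,14,70),cyl(c,70,84,0,11),cyl(c,70,84,0,-11)],
 tray=[box(72,270,0,22),box(36,36,0,6,0,-153),cyl(28,0,40,0,-153)],strip=[box(72,306,0,10)])
def sil(p,parts,x,y,yaw,z):
    m=np.zeros((420*4,560*4),np.uint8);Rz=R.from_euler("z",yaw).as_matrix()
    for P in parts:
        w=P/1000@Rz.T+[x,y,z];h=cv2.convexHull((proj(p,w)*4+1.5).astype(np.float32).round().astype(np.int32));cv2.fillConvexPoly(m,h,1)
    return cv2.resize(m.astype(np.float32),(560,420),interpolation=cv2.INTER_AREA)
def iou(a,b): return np.minimum(a,b).sum()/np.maximum(a,b).sum()
def fit(parts,obs,x0,z):
    f=lambda v:sum(1-iou(sil(p,parts,v[0]/100,v[1]/100,v[2],z),m) for p,m in obs)
    x0=np.array([x0[0]*100,x0[1]*100,x0[2]])
    r=minimize(f,x0,method="Nelder-Mead",options=dict(initial_simplex=[x0,x0+[.8,0,0],x0+[0,.8,0],x0+[0,0,.08]],xatol=.003,fatol=1e-4))
    return [r.x[0]/100,r.x[1]/100,r.x[2]],[iou(sil(p,parts,r.x[0]/100,r.x[1]/100,r.x[2],z),m) for p,m in obs]
E
python3 - <<'E'
from h import *
near=dict(top=dict(tray=(404,233),coupler=(118,208),attenuator=(150,201),load=(186,198),filter=(221,193),strip=(165,205)),
 scene=dict(tray=(152,237),coupler=(436,148),attenuator=(409,160),load=(381,178),filter=(352,190)))
zt=dict(coupler=.086,attenuator=.086,load=.068,filter=.076,tray=.022,strip=.01)
ps={n:cam(n) for n in near}; 
for n in near: capture(n)
obs={}
for n in near:
    for th,uv in near[n].items():
        best=[d for d in cut_out(th,n) if abs(d["rect"][0]+d["rect"][2]/2-uv[0])<15 and abs(d["rect"][1]+d["rect"][3]/2-uv[1])<22]
        if best: obs.setdefault(th,[]).append((n,best[0]["mask"].astype(np.float32)));print(n,th,round(best[0]["p"],2),best[0]["rect"])
        else: print("none",n,th)
for th,o in obs.items():
    x0=[*atz(ps["top"],near["top"][th],zt[th])[:2],.1]
    if th=="tray":x0[2]=.25-0
    for sub in ([o] if len(o)==1 else [o,o[:1],o[1:]]):
        v,i=fit(OBJ[th],[(ps[n],m) for n,m in sub],x0,.016 if th not in("tray","strip") else 0)
        print(th,[n for n,_ in sub],np.round(v,4),np.round(i,2))
print("knobs",atz(ps["top"],(92.5,211),.04),atz(ps["top"],(474.5,214.5),.04),atz(ps["scene"],(76,264),.04),atz(ps["scene"],(452.5,150),.04))
s=sense();print(R.from_rotvec(s["eef_rot"]).as_matrix().round(3))
im=cv2.imread("pics/top0.png")[160:250,70:290];cv2.imwrite("pics/c1.png",cv2.resize(im,None,fx=3.5,fy=3.5,interpolation=2))
E
```

```text
top tray 0.6 [325.5, 196.7, 158.0, 73.1]
none top coupler
top attenuator 0.72 [133.0, 193.1, 27.9, 21.4]
top load 0.93 [171.8, 189.9, 29.7, 19.4]
top filter 0.75 [206.4, 185.9, 23.8, 20.0]
top strip 0.83 [85.5, 179.9, 159.7, 51.9]
scene tray 0.57 [65.3, 179.5, 175.4, 112.4]
scene coupler 0.55 [420.5, 127.7, 31.2, 39.7]
scene attenuator 0.74 [399.1, 141.4, 20.3, 36.3]
scene load 0.66 [373.2, 160.1, 21.9, 25.9]
scene filter 0.91 [340.3, 170.6, 25.1, 33.7]
tray ['top', 'scene'] [ 0.5365 -0.2203  0.2813] [0.93 0.93]
tray ['top'] [ 0.5357 -0.22    0.2747] [0.93]
tray ['scene'] [ 0.5371 -0.2203  0.2876] [0.94]
attenuator ['top', 'scene'] [0.5841 0.2526 0.0715] [0.9  0.86]
attenuator ['top'] [0.5835 0.2514 0.0623] [0.92]
attenuator ['scene'] [0.5875 0.2509 0.1611] [0.94]
load ['top', 'scene'] [0.5924 0.1864 0.0739] [0.92 0.83]
load ['top'] [0.5915 0.1863 0.0997] [0.94]
load ['scene'] [0.5954 0.1857 0.0382] [0.88]
filter ['top', 'scene'] [0.5995 0.121  0.164 ] [0.91 0.83]
filter ['top'] [0.5989 0.1218 0.1449] [0.92]
filter ['scene'] [0.6042 0.1189 0.1441] [0.92]
strip ['top'] [0.5837 0.2401 0.1312] [0.45]
coupler ['scene'] [0.5769 0.3174 0.291 ] [0.92]
knobs [0.5655164  0.37070395 0.04      ] [ 0.57654525 -0.36152381  0.04      ] [ 0.58747996 -0.36375369  0.04      ] [0.57652683 0.36443661 0.04      ]
[[-0.971  0.238 -0.   ]
 [ 0.238  0.971 -0.   ]
 [ 0.    -0.    -1.   ]]
```

View pics/c1.png

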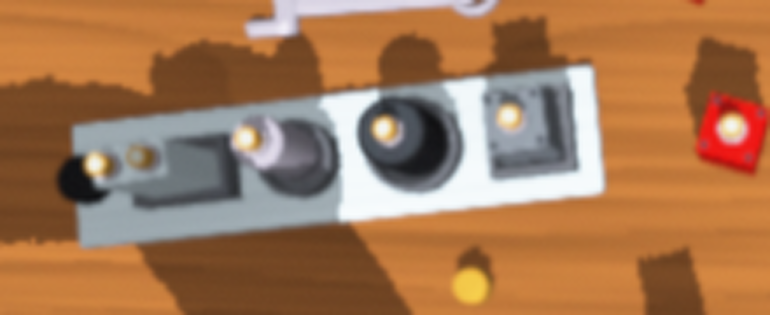

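The crop confirms the grey filter at the near end and the red one outside the strip. The fits are consistent:
- **Strip:** origin about (.588,.219), yaw .12, with the 66 mm spacing as it should be.
- **Tray:** origin (.5365,-.2203), yaw .281.

Next I move to hover above the coupler.

```bash

python3 -m handwheel '[[[-0.06,-0.025,0,0,0,0,1],[-0.12,-0.05,0.01,0,0,0,1],[-0.17,-0.072,0.02,0,0,0,1],[-0.22,-0.093,0.02,0,0,0,1],[-0.27,-0.114,0.02,0,0,0,1]]]' 
python3 -m handwheel '[[[-0.045,-0.02,0,0,0,10,1],[-0.09,-0.04,0,0,0,20,1],[-0.14,-0.06,0,0,0,30,1],[-0.18,-0.075,0,0,0,40,1],[-0.213,-0.09,0,0,0,50,1]]]' 
python3 -m handwheel '[[[0,0,0,0,0,10,1],[0,0,0,0,0,19.3,1],[0,0,0,0,0,19.3,1]]]' 60
cat > look.py <<'E'
from h import *
import sys
s=sense();p=cam("wrist");im=capture("wrist");print(s["tool_pos"].round(4),s["q"].round(2),round(s["grip_width"],4),s["contact_force"].round(1))
M=R.from_rotvec(s["eef_rot"]).as_matrix();print("jaw yaw",np.degrees(np.arctan2(M[1,1],M[0,1])).round(2),"z",M[:,2].round(3))
im=im[:,:,::-1].copy()
so=np.array([.588,.219]);sy=.12;to=np.array([.5365,-.2203]);ty=.281
def draw(o,yaw,parts,col,z):
    Rz=R.from_euler("z",yaw).as_matrix()
    for P in parts:
        w=P/1000@Rz.T+[*o,z]
        if ((w@p["camera_from_world"][2,:3]+p["camera_from_world"][2,3])>-.02).any(): continue
        h=cv2.convexHull(proj(p,w).astype(np.float32)).round().astype(np.int32);cv2.polylines(im,[h],True,col,1)
draw(so,sy,OBJ["strip"]+[box(36,56,10,30,0,99),cyl(44,10,30,0,33),cyl(54,10,30,0,-33),box(48,48,10,30,0,-99)],(0,255,0),0)
draw(to,ty,[box(72,270,0,22)]+[box(60,60,6,6,0,y) for y in(-99,-33,33,99)],(255,0,255),0)
cv2.imwrite(f"pics/{sys.argv[1]}.png",im)
E
python3 look.py w1
```

```text
t: 2.38
tool_pos: [0.3914, 0.4549, 0.2193]
eef_rot: [0.377, 3.119, 0.0]
contact_force: [1.1, 0.3, -0.5]
grip_width: 0.0855
t: 3.0
tool_pos: [0.5771, 0.3165, 0.2195]
eef_rot: [1.669, 2.661, 0.001]
contact_force: [0.3, 0.5, 1.1]
grip_width: 0.0854
t: 3.38
tool_pos: [0.5754, 0.3181, 0.2191]
eef_rot: [2.081, 2.353, -0.0]
contact_force: [-0.2, -0.2, 0.9]
grip_width: 0.0858
[0.5754 0.3181 0.2191] [-0.92  0.44  0.47  1.62 -0.21  1.14 -0.28] 0.0858 [-0.2 -0.2  0.9]
jaw yaw 7.02 z [-0. -0. -1.]
```

View pics/w1.png

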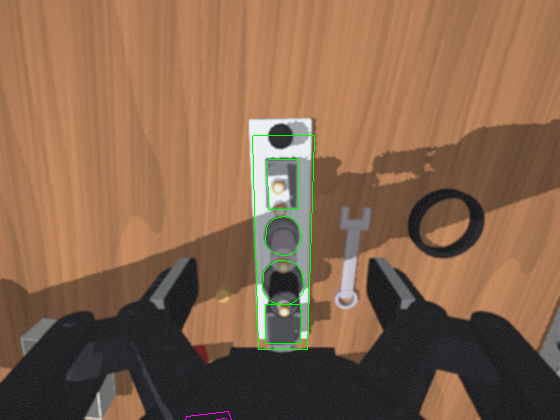

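Wrist view: the holders line up with the model. The strip axis is about 0.02 rad steeper than drawn. The coupler connectors are at (279,187) and (280,209), and the filter connector is at (284,311). I'll refine on those.

```bash
python3 - <<'E'
from h import *
p=cam("wrist")
for uv,z in(((279,187),.1),((280,209),.1),((284,311),.09),((283.5,266),.082),((280,136),.04),((250,119),.01),((312,119),.01),((262,338),.01),((307,340),.01)): print(uv,atz(p,uv,z).round(4))
im=cv2.imread("pics/w1.png")
capture("wrist")
for th,z in(("coupler",.016),("attenuator",.016),("load",.016),("filter",.016)):
    for d in cut_out(th,"wrist")[:2]: print(th,round(d["p"],2),d["rect"])
E
```

```text
(279, 187) [0.5702 0.332  0.1   ]
(280, 209) [0.5736 0.3115 0.1   ]
(284, 311) [0.5921 0.1944 0.09  ]
(283.5, 266) [0.5854 0.2438 0.082 ]
(280, 136) [0.5658 0.3725 0.04  ]
(250, 119) [0.5297 0.3851 0.01  ]
(312, 119) [0.5996 0.3937 0.01  ]
(262, 338) [0.5743 0.0841 0.01  ]
(307, 340) [0.6396 0.0886 0.01  ]
coupler 0.85 [268.6, 163.7, 19.4, 51.4]
attenuator 0.63 [269.9, 227.7, 27.2, 44.8]
load 0.73 [263.9, 271.3, 35.5, 42.5]
load 0.73 [247.7, 120.2, 62.7, 220.0]
filter 0.73 [270.1, 317.3, 26.3, 33.6]
filter 0.65 [194.0, 344.7, 14.6, 15.6]
```

```bash

python3 -m handwheel '[[[0.001,-0.002,0.045,0,0,-1,1],[0.001,-0.002,0.09,0,0,-1,1],[0.001,-0.002,0.13,0,0,-1,1],[0.001,-0.002,0.155,0,0,-1,1],[0.001,-0.002,0.169,0,0,-1,1]]]' 40
python3 -m handwheel '[[[0,0,0,0,0,0,-0.3],[0,0,0,0,0,0,-0.6],[0,0,0,0,0,0,-1],[0,0,0,0,0,0,-1],[0,0,0,0,0,0,-1]]]' 40
python3 -m handwheel '[[[0,0,0,0,0,0,-1],[0,0,0,0,0,0,-1]]]' 40
python3 look.py w2
```

```text
t: 4.3
tool_pos: [0.5724, 0.3183, 0.0485]
eef_rot: [-2.062, -2.369, 0.004]
contact_force: [1.7, 0.2, 0.1]
grip_width: 0.0852
t: 4.92
tool_pos: [0.5742, 0.3192, 0.0516]
eef_rot: [2.063, 2.369, 0.003]
contact_force: [-0.8, -1.2, 5.8]
grip_width: 0.0197
t: 5.18
tool_pos: [0.5742, 0.3193, 0.0516]
eef_rot: [2.063, 2.369, 0.003]
contact_force: [-0.9, -0.9, 6.1]
grip_width: 0.0197
[0.5742 0.3193 0.0516] [-0.87  0.63  0.4   1.72 -0.31  0.85 -0.2 ] 0.0197 [-0.9 -0.9  6.1]
jaw yaw 7.9 z [ 0.002  0.001 -1.   ]
```

View pics/w2.png

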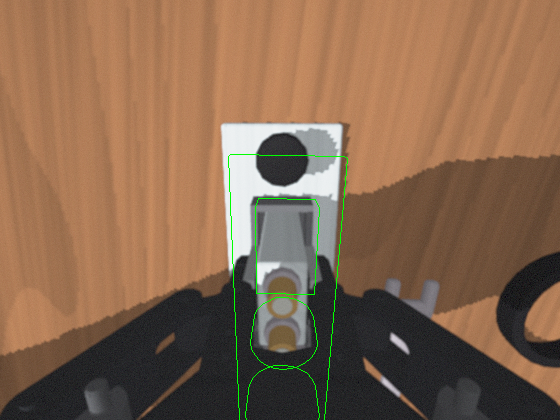

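Width 19.7 mm confirms the coupler is gripped by its thin side. Next I lift it and carry it to bay 1.

```bash

python3 -m handwheel '[[[0,0,-0.02,0,0,0,-1],[0,0,-0.05,0,0,0,-1],[0,0,-0.09,0,0,0,-1],[0,0,-0.12,0,0,0,-1],[0,0,-0.13,0,0,0,-1]]]'
python3 -m handwheel '[[[-0.03,-0.005,0,0,0,0,-1],[-0.07,-0.011,0,0,0,0,-1],[-0.115,-0.018,0,0,0,0,-1],[-0.16,-0.025,0,0,0,0,-1],[-0.209,-0.032,0,0,0,0,-1]]]'
python3 -m handwheel '[[[-0.042,-0.006,0,0,0,0,-1],[-0.084,-0.013,0,0,0,0,-1],[-0.126,-0.019,0,0,0,0,-1],[-0.168,-0.026,0,0,0,0,-1],[-0.209,-0.032,0,0,0,0,-1]]]'
python3 -m handwheel '[[[-0.05,-0.007,0,0,0,-2,-1],[-0.1,-0.015,0,0,0,-4,-1],[-0.15,-0.023,0,0,0,-6,-1],[-0.19,-0.03,0,0,0,-8.2,-1],[-0.209,-0.033,0,0,0,-8.2,-1]]]'
python3 -m handwheel '[[[0,0,0,0,0,0,-1]]]' | tail -1
python3 look.py w3
```

```text
t: 5.85
tool_pos: [0.5746, 0.3191, 0.1831]
eef_rot: [2.063, 2.368, 0.007]
contact_force: [0.1, 0.4, -1.6]
grip_width: 0.0198
t: 6.48
tool_pos: [0.569, 0.1061, 0.1791]
eef_rot: [-2.061, -2.369, 0.003]
contact_force: [0.6, -0.7, -0.0]
grip_width: 0.0197
t: 7.1
tool_pos: [0.566, -0.1053, 0.1791]
eef_rot: [-2.062, -2.368, 0.002]
contact_force: [0.5, -0.0, -1.3]
grip_width: 0.0196
t: 7.72
tool_pos: [0.5612, -0.3187, 0.1793]
eef_rot: [-1.893, -2.505, 0.003]
contact_force: [0.2, -0.3, -2.0]
grip_width: 0.0194
grip_width: 0.0196
[ 0.5624 -0.3166  0.1796] [-0.02  0.49  0.62  1.69 -0.32  1.07  0.97] 0.0196 [-0.   0.5 -1.7]
jaw yaw 15.92 z [-0.002  0.    -1.   ]
```

View pics/w3.png

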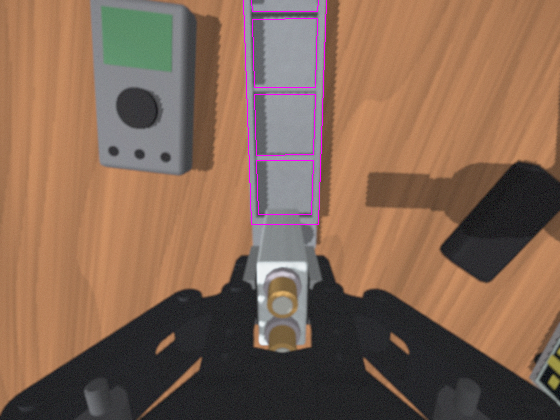

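Carried view: the overlay of the tray bays matches the walls within 1-2 px, and the coupler hangs upright with its lower front edge at about (282,212). I'll check its offset in the grip before lowering.

```bash
python3 - <<'E'
from h import *
p=cam("wrist");s=sense();M=R.from_rotvec(s["eef_rot"]).as_matrix()
for uv,z in(((282,212),.144),((282,262),.214),((282,277),.228)): print(((atz(p,uv,z)-s["tool_pos"])@M).round(4))
E
python3 -m handwheel '[[[0.001,0.002,0.03,0,0,0,-1],[0.001,0.002,0.07,0,0,0,-1],[0.001,0.002,0.1,0,0,0,-1],[0.001,0.002,0.12,0,0,0,-1],[0.001,0.002,0.125,0,0,0,-1]]]'
```

```text
[ 0.0187 -0.0006  0.0355]
[ 0.0218 -0.0006 -0.0345]
[ 0.0237 -0.0006 -0.0485]
t: 8.52
tool_pos: [0.5651, -0.3115, 0.0537]
eef_rot: [-1.883, -2.51, -0.001]
contact_force: [0.3, 0.1, -1.7]
grip_width: 0.0197
```

```bash

python3 -m handwheel '[[[0,0,0.004,0,0,0,-1],[0,0,0.008,0,0,0,-1],[0,0,0.011,0,0,0,-1],[0,0,0.012,0,0,0,-1],[0,0,0.012,0,0,0,-1]]]'
python3 - <<'E'
from h import *
s=sense();b=np.array([.5640,-.3154]);Rz=R.from_euler("z",.281).as_matrix()[:2,:2];print(s["tool_pos"].round(4),"in bay frame mm",((s["tool_pos"][:2]-b)@Rz*1000).round(1))
E
```

```text
t: 9.15
tool_pos: [0.5651, -0.3143, 0.0434]
eef_rot: [1.889, 2.51, 0.0]
contact_force: [-0.0, -0.1, -2.3]
grip_width: 0.0197
[ 0.5651 -0.3143  0.0434] in bay frame mm [1.4 0.8]
```

```bash

python3 -m handwheel '[[[0,0,0.001,0,0,0,-1],[0,0,0.002,0,0,0,-1],[0,0,0.002,0,0,0,-1]]]'
```

```text
t: 9.52
tool_pos: [0.5653, -0.3142, 0.0417]
eef_rot: [1.888, 2.511, 0.0]
contact_force: [-1.2, 0.4, 0.4]
grip_width: 0.0193
```

```bash

python3 -m handwheel '[[[0,0,0,0,0,0,-0.6],[0,0,0,0,0,0,-0.3],[0,0,0,0,0,0,0.1],[0,0,0,0,0,0,0.5],[0,0,0,0,0,0,0.5]]]'
python3 -m handwheel '[[[0,0,-0.01,0,0,0,0.5],[0,0,-0.04,0,0,0,0.5],[0,0,-0.08,0,0,0,0.5],[0,0,-0.11,0,0,0,0.5]]]'
python3 -m handwheel '[[[0.04,0.013,0,0,0,0,1],[0.09,0.029,0,0,0,0,1],[0.145,0.047,0,0,0,0,1],[0.2,0.064,0,0,0,0,1],[0.25,0.08,0,0,0,0,1]]]'
python3 -m handwheel '[[[0.055,0.018,0,0,0,2,1],[0.11,0.036,0,0,0,4,1],[0.17,0.055,0,0,0,6,1],[0.23,0.075,0,0,0,8,1],[0.29,0.094,0,0,0,8,1]]]'
python3 -m handwheel '[[[0,0,0,0,0,0,1],[0,0,0,0,0,0,1]]]' | tail -1
python3 look.py w4; python3 - <<'E'
from h import *
import cv2
im=capture("top");cv2.imwrite("pics/t4.png",cv2.resize(im[170:290,300:500,::-1],None,fx=3.5,fy=3.5))
E
```

```text
t: 10.15
tool_pos: [0.5652, -0.3141, 0.0412]
eef_rot: [1.888, 2.511, -0.0]
contact_force: [-0.8, 0.3, -0.3]
grip_width: 0.0637
t: 10.65
tool_pos: [0.5657, -0.3149, 0.1539]
eef_rot: [1.887, 2.508, 0.001]
contact_force: [1.0, -0.2, 0.3]
grip_width: 0.0643
t: 11.28
tool_pos: [0.5728, -0.0496, 0.1522]
eef_rot: [1.887, 2.511, 0.002]
contact_force: [0.6, -0.4, 0.4]
grip_width: 0.0852
t: 11.9
tool_pos: [0.5828, 0.2532, 0.1524]
eef_rot: [2.059, 2.372, 0.002]
contact_force: [-0.7, -0.2, 0.4]
grip_width: 0.0855
grip_width: 0.0849
[0.5825 0.2513 0.1517] [-0.87  0.48  0.5   1.73 -0.27  1.   -0.12] 0.0849 [-0.6 -1.  -0.1]
jaw yaw 8.16 z [ 0.001 -0.001 -1.   ]
```

View pics/w4.png

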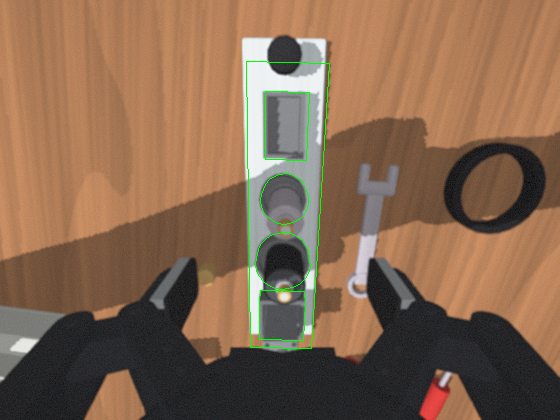

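View pics/t4.png

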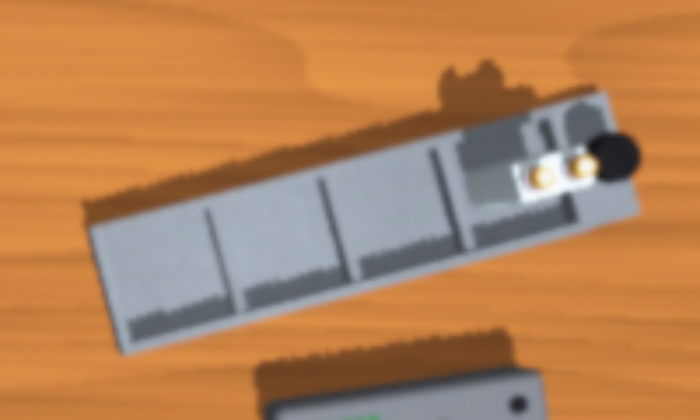

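Top crop: the coupler stands upright in bay 1 next to the knob, at about (555,172) in the crop. Wrist view: the coupler holder is empty, and the attenuator sits in its cup at (285,200) directly below the jaws. I'll descend and grip it.

```bash

python3 -m handwheel '[[[0.0015,0,0.03,0,0,0,1],[0.0015,0,0.06,0,0,0,1],[0.0015,0,0.085,0,0,0,1],[0.0015,0,0.1,0,0,0,1],[0.0015,0,0.102,0,0,0,1]]]' 40
python3 -m handwheel '[[[0,0,0,0,0,0,-0.2],[0,0,0,0,0,0,-0.5],[0,0,0,0,0,0,-1],[0,0,0,0,0,0,-1],[0,0,0,0,0,0,-1]]]' 40
python3 -m handwheel '[[[0,0,0,0,0,0,-1],[0,0,0,0,0,0,-1]]]' 40
```

```text
t: 12.88
tool_pos: [0.5819, 0.2511, 0.0485]
eef_rot: [-2.061, -2.371, 0.003]
contact_force: [0.2, 0.2, -0.2]
grip_width: 0.0855
t: 13.5
tool_pos: [0.5833, 0.2533, 0.0503]
eef_rot: [2.058, 2.372, 0.004]
contact_force: [0.5, -0.2, 2.9]
grip_width: 0.0269
t: 13.75
tool_pos: [0.5833, 0.2532, 0.0503]
eef_rot: [2.058, 2.372, 0.003]
contact_force: [0.3, 0.1, 3.7]
grip_width: 0.0269
```

```bash

python3 -m handwheel '[[[0,0,-0.02,0,0,0,-1],[0,0,-0.05,0,0,0,-1],[0,0,-0.09,0,0,0,-1],[0,0,-0.12,0,0,0,-1],[0,0,-0.13,0,0,0,-1]]]'
python3 -m handwheel '[[[-0.03,-0.006,0,0,0,0,-1],[-0.065,-0.014,0,0,0,0,-1],[-0.1,-0.022,0,0,0,0,-1],[-0.13,-0.028,0,0,0,0,-1],[-0.165,-0.036,0,0,0,0,-1]]]'
python3 -m handwheel '[[[-0.033,-0.007,0,0,0,0,-1],[-0.066,-0.014,0,0,0,0,-1],[-0.1,-0.022,0,0,0,0,-1],[-0.132,-0.029,0,0,0,0,-1],[-0.165,-0.036,0,0,0,0,-1]]]'
python3 -m handwheel '[[[-0.035,-0.007,0,0,0,-2,-1],[-0.075,-0.016,0,0,0,-4,-1],[-0.115,-0.025,0,0,0,-6,-1],[-0.15,-0.033,0,0,0,-8,-1],[-0.165,-0.036,0,0,0,-8,-1]]]'
python3 -m handwheel '[[[0,0,0,0,0,0,-1]]]' | tail -1
python3 look.py w5
```

```text
t: 14.38
tool_pos: [0.5827, 0.2528, 0.1814]
eef_rot: [2.059, 2.372, 0.003]
contact_force: [-0.9, 0.7, -2.1]
grip_width: 0.0268
t: 15.0
tool_pos: [0.568, 0.0837, 0.1777]
eef_rot: [-2.056, -2.372, 0.005]
contact_force: [0.5, -0.4, -2.7]
grip_width: 0.0272
t: 15.62
tool_pos: [0.5555, -0.0847, 0.1778]
eef_rot: [-2.057, -2.371, 0.004]
contact_force: [0.7, 0.6, -1.9]
grip_width: 0.027
t: 16.25
tool_pos: [0.5427, -0.255, 0.1781]
eef_rot: [-1.893, -2.504, 0.003]
contact_force: [0.4, 0.6, -2.6]
grip_width: 0.0269
grip_width: 0.0272
[ 0.5441 -0.2529  0.1785] [-0.17  0.41  0.66  1.8  -0.29  1.03  0.88] 0.0272 [ 0.5  0.4 -1.8]
jaw yaw 15.95 z [-0.002  0.001 -1.   ]
```

View pics/w5.png

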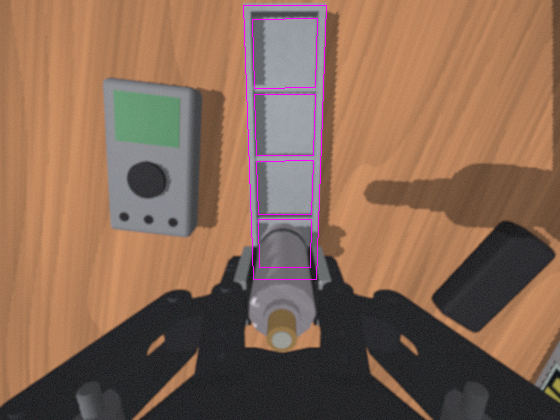

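The attenuator hangs upright and centred at (283,270), and the tray overlay matches. Now I lower it into bay 2.

```bash

python3 -m handwheel '[[[0,0.001,0.03,0,0,0,-1],[0,0.001,0.07,0,0,0,-1],[0,0.001,0.105,0,0,0,-1],[0,0.001,0.125,0,0,0,-1],[0,0.001,0.132,0,0,0,-1]]]'
python3 -m handwheel '[[[0,0,0.002,0,0,0,-1],[0,0,0.004,0,0,0,-1],[0,0,0.006,0,0,0,-1],[0,0,0.006,0,0,0,-1]]]'
```

```text
t: 17.05
tool_pos: [0.546, -0.2501, 0.0459]
eef_rot: [-1.884, -2.511, -0.0]
contact_force: [-0.3, -0.1, -2.6]
grip_width: 0.0273
t: 17.55
tool_pos: [0.5463, -0.2524, 0.0417]
eef_rot: [1.888, 2.51, 0.001]
contact_force: [-0.1, -0.2, -1.7]
grip_width: 0.0272
```

```bash

python3 -m handwheel '[[[0,0,0.001,0,0,0,-1],[0,0,0.0015,0,0,0,-1],[0,0,0.0015,0,0,0,-1]]]'
```

```text
t: 17.92
tool_pos: [0.5462, -0.2524, 0.0403]
eef_rot: [1.888, 2.51, 0.0]
contact_force: [-1.1, 0.6, 2.7]
grip_width: 0.0268
```

```bash

python3 -m handwheel '[[[0,0,0,0,0,0,-0.5],[0,0,0,0,0,0,-0.2],[0,0,0,0,0,0,0.2],[0,0,0,0,0,0,0.5],[0,0,0,0,0,0,0.5]]]'
python3 -m handwheel '[[[0,0,-0.01,0,0,0,0.5],[0,0,-0.04,0,0,0,0.5],[0,0,-0.08,0,0,0,0.5],[0,0,-0.11,0,0,0,0.5]]]'
python3 -m handwheel '[[[0.035,0.014,0,0,0,0,1],[0.075,0.03,0,0,0,0,1],[0.12,0.048,0,0,0,0,1],[0.16,0.064,0,0,0,0,1],[0.2,0.08,0,0,0,0,1]]]'
python3 -m handwheel '[[[0.045,0.018,0,0,0,2,1],[0.09,0.036,0,0,0,4,1],[0.135,0.055,0,0,0,6,1],[0.18,0.073,0,0,0,8,1],[0.21,0.085,0,0,0,8,1]]]'
python3 -m handwheel '[[[0,0,0,0,0,0,1],[0,0,0,0,0,0,1]]]' | tail -1
python3 look.py w6; python3 - <<'E'
from h import *
a=cv2.imread("pics/w6.png");b=capture("top")[170:290,300:500,::-1]
b=cv2.resize(b,(560,336));cv2.imwrite("pics/m6.png",cv2.resize(np.vstack([a,b]),None,fx=.78,fy=.78,interpolation=3))
E
```

```text
t: 18.55
tool_pos: [0.5461, -0.2522, 0.0397]
eef_rot: [-1.888, -2.511, 0.0]
contact_force: [0.2, -0.3, -0.5]
grip_width: 0.0637
t: 19.05
tool_pos: [0.5467, -0.2528, 0.1523]
eef_rot: [1.888, 2.508, 0.001]
contact_force: [-0.0, -0.1, 0.6]
grip_width: 0.0642
t: 19.68
tool_pos: [0.5677, -0.0365, 0.1507]
eef_rot: [1.888, 2.51, 0.002]
contact_force: [-0.0, 0.3, 0.2]
grip_width: 0.0852
t: 20.3
tool_pos: [0.5908, 0.1911, 0.1505]
eef_rot: [-2.055, -2.376, -0.002]
contact_force: [-0.2, -0.6, -0.2]
grip_width: 0.085
grip_width: 0.0853
[0.591  0.1861 0.1502] [-0.82  0.46  0.56  1.77 -0.29  0.99 -0.  ] 0.0853 [-0.7 -0.4  0.2]
jaw yaw 8.05 z [ 0.    -0.001 -1.   ]
```

View pics/m6.png

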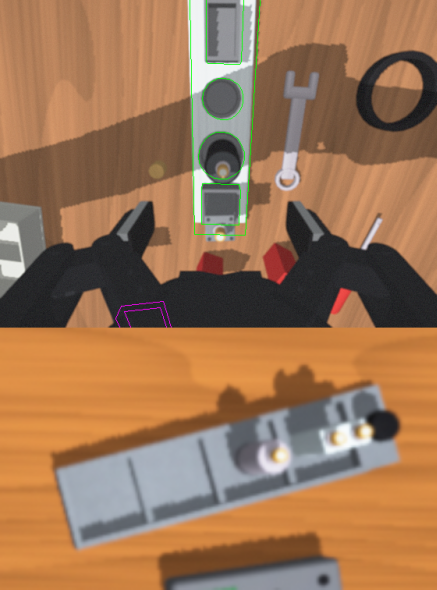

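The attenuator stands in bay 2, and the load is in its cup below the jaws, inside the overlay circle. I'll grip the load.

```bash

python3 -m handwheel '[[[0.001,0.001,0.03,0,0,0,1],[0.001,0.001,0.06,0,0,0,1],[0.001,0.001,0.085,0,0,0,1],[0.001,0.001,0.1,0,0,0,1],[0.001,0.001,0.104,0,0,0,1]]]' 40
python3 -m handwheel '[[[0,0,0,0,0,0,0],[0,0,0,0,0,0,-0.4],[0,0,0,0,0,0,-1],[0,0,0,0,0,0,-1],[0,0,0,0,0,0,-1]]]' 40
python3 -m handwheel '[[[0,0,0,0,0,0,-1],[0,0,0,0,0,0,-1]]]' 40
```

```text
t: 21.28
tool_pos: [0.5913, 0.1873, 0.045]
eef_rot: [-2.061, -2.371, 0.003]
contact_force: [-0.1, -0.4, 0.6]
grip_width: 0.0852
t: 21.9
tool_pos: [0.5929, 0.189, 0.047]
eef_rot: [2.058, 2.372, 0.003]
contact_force: [0.9, -0.5, 6.1]
grip_width: 0.0369
t: 22.15
tool_pos: [0.5929, 0.189, 0.047]
eef_rot: [2.058, 2.372, 0.003]
contact_force: [-0.0, -1.5, 4.6]
grip_width: 0.0372
```

```bash

python3 -m handwheel '[[[0,0,-0.02,0,0,0,-1],[0,0,-0.05,0,0,0,-1],[0,0,-0.09,0,0,0,-1],[0,0,-0.12,0,0,0,-1],[0,0,-0.13,0,0,0,-1]]]'
python3 -m handwheel '[[[-0.03,-0.01,0,0,0,0,-1],[-0.068,-0.022,0,0,0,0,-1],[-0.105,-0.034,0,0,0,0,-1],[-0.145,-0.047,0,0,0,0,-1],[-0.182,-0.059,0,0,0,0,-1]]]'
python3 -m handwheel '[[[-0.04,-0.013,0,0,0,-2,-1],[-0.08,-0.026,0,0,0,-4,-1],[-0.12,-0.039,0,0,0,-6,-1],[-0.16,-0.052,0,0,0,-8,-1],[-0.182,-0.059,0,0,0,-8,-1]]]'
python3 -m handwheel '[[[0,0,0,0,0,0,-1]]]' | tail -1
python3 look.py w7
```

```text
t: 22.78
tool_pos: [0.5926, 0.1887, 0.1782]
eef_rot: [2.058, 2.372, 0.005]
contact_force: [0.7, -0.5, -2.2]
grip_width: 0.037
t: 23.4
tool_pos: [0.5571, -0.0015, 0.1745]
eef_rot: [-2.058, -2.371, 0.004]
contact_force: [0.4, -0.8, -1.1]
grip_width: 0.037
t: 24.02
tool_pos: [0.5237, -0.1912, 0.1748]
eef_rot: [-1.892, -2.506, 0.003]
contact_force: [-0.3, 0.0, -2.8]
grip_width: 0.0367
grip_width: 0.0367
[ 0.5241 -0.1908  0.1749] [-0.32  0.33  0.7   1.91 -0.25  0.99  0.77] 0.0367 [-0.1  1.5 -1.7]
jaw yaw 15.79 z [-0.002 -0.001 -1.   ]
```

View pics/w7.png

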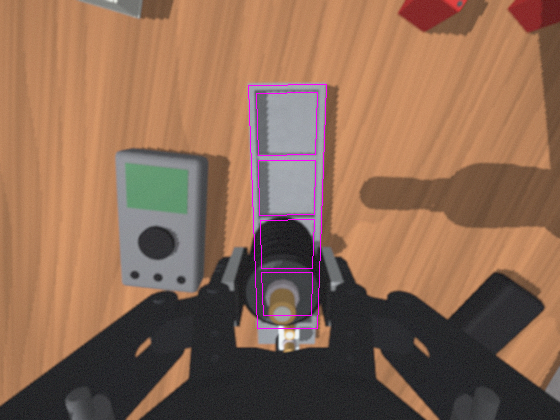

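```bash

python3 -m handwheel '[[[0,0.001,0.03,0,0,0,-1],[0,0.001,0.07,0,0,0,-1],[0,0.001,0.105,0,0,0,-1],[0,0.001,0.125,0,0,0,-1],[0,0.001,0.132,0,0,0,-1]]]'
python3 -m handwheel '[[[0,0,0.002,0,0,0,-1],[0,0,0.004,0,0,0,-1],[0,0,0.006,0,0,0,-1],[0,0,0.006,0,0,0,-1]]]'
python3 -m handwheel '[[[0,0,0.001,0,0,0,-1],[0,0,0.001,0,0,0,-1]]]'
```

```text
t: 24.82
tool_pos: [0.5267, -0.1863, 0.0424]
eef_rot: [-1.884, -2.511, 0.001]
contact_force: [0.1, -0.1, -2.4]
grip_width: 0.0366
t: 25.32
tool_pos: [0.5274, -0.1882, 0.0382]
eef_rot: [1.888, 2.51, 0.001]
contact_force: [0.2, 0.5, -2.0]
grip_width: 0.0369
t: 25.58
tool_pos: [0.5275, -0.1882, 0.037]
eef_rot: [1.888, 2.51, 0.0]
contact_force: [0.7, -0.5, -0.1]
grip_width: 0.0369
```

```bash

python3 -m handwheel '[[[0,0,0.001,0,0,0,-1],[0,0,0.001,0,0,0,-1]]]'
python3 -m handwheel '[[[0,0,0,0,0,0,-0.2],[0,0,0,0,0,0,0],[0,0,0,0,0,0,0.3],[0,0,0,0,0,0,0.6],[0,0,0,0,0,0,0.6]]]'
python3 -m handwheel '[[[0,0,-0.01,0,0,0,0.6],[0,0,-0.04,0,0,0,0.6],[0,0,-0.08,0,0,0,0.6],[0,0,-0.11,0,0,0,0.6]]]'
python3 -m handwheel '[[[0.03,0.017,0,0,0,0,1],[0.06,0.034,0,0,0,0,1],[0.09,0.05,0,0,0,0,1],[0.12,0.067,0,0,0,0,1],[0.15,0.084,0,0,0,0,1]]]'
python3 -m handwheel '[[[0.03,0.017,0,0,0,2,1],[0.06,0.034,0,0,0,4,1],[0.09,0.05,0,0,0,6,1],[0.115,0.065,0,0,0,8,1],[0.128,0.072,0,0,0,8,1]]]'
python3 -m handwheel '[[[0,0,0,0,0,0,1],[0,0,0,0,0,0,1]]]' | tail -1
python3 look.py w8; python3 - <<'E'
from h import *
a=cv2.imread("pics/w8.png");b=capture("top")[170:290,300:500,::-1]
b=cv2.resize(b,(560,336));cv2.imwrite("pics/m8.png",cv2.resize(np.vstack([a,b]),None,fx=.78,fy=.78,interpolation=3))
E
```

```text
t: 25.82
tool_pos: [0.5275, -0.1883, 0.037]
eef_rot: [-1.888, -2.51, -0.001]
contact_force: [-1.7, 0.5, 6.8]
grip_width: 0.0368
t: 26.45
tool_pos: [0.5271, -0.1881, 0.0356]
eef_rot: [-1.888, -2.511, 0.0]
contact_force: [0.1, -0.8, -0.0]
grip_width: 0.0684
t: 26.95
tool_pos: [0.5277, -0.1886, 0.1481]
eef_rot: [1.888, 2.509, 0.001]
contact_force: [0.4, -0.2, 0.2]
grip_width: 0.068
t: 27.58
tool_pos: [0.5666, -0.0198, 0.1465]
eef_rot: [1.888, 2.51, 0.001]
contact_force: [-0.4, -1.0, 0.5]
grip_width: 0.0856
t: 28.2
tool_pos: [0.6002, 0.1247, 0.1462]
eef_rot: [2.055, 2.376, 0.001]
contact_force: [0.5, 0.0, 0.1]
grip_width: 0.0853
grip_width: 0.0853
[0.5997 0.1201 0.1459] [-0.75  0.47  0.61  1.8  -0.32  0.98  0.13] 0.0853 [-0.4 -0.5  0.2]
jaw yaw 7.98 z [-0.    -0.001 -1.   ]
```

View pics/m8.png

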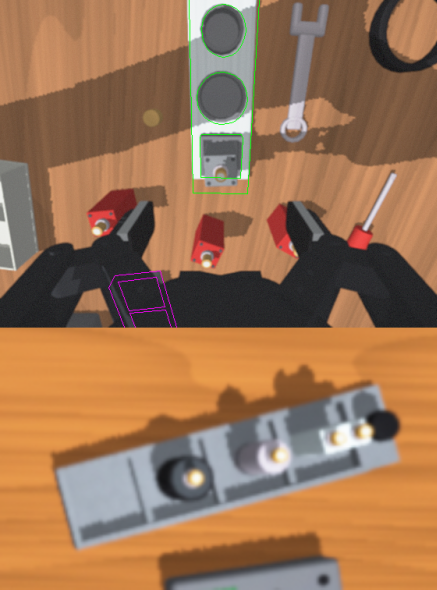

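The load is in bay 3, and the filter is below the jaws at (221,165). Red boxes stand near the fingers at about (112,212), (208,240) and (285,230), so I check the clearance first.

```bash
python3 - <<'E'
from h import *
p=cam("top");s=sense();M=R.from_rotvec(s["eef_rot"]).as_matrix()
for uv in((265,144),(279,197),(263,263)):
    w=atz(p,uv,.074);print(w.round(3),"tool",((w-s["tool_pos"])@M).round(3))
pw=cam("wrist");print(atz(pw,(221/.78,174/.78),.09))
E
```

```text
[0.693 0.037 0.074] tool [-0.095  0.081  0.072]
[0.596 0.009 0.074] tool [-0.109 -0.019  0.072]
[0.479 0.034 0.074] tool [-0.068 -0.132  0.072]
[0.59960947 0.1235377  0.09      ]
```

```bash

python3 -m handwheel '[[[0.0015,0,0.03,0,0,0,1],[0.0015,0,0.06,0,0,0,1],[0.0015,0,0.085,0,0,0,1],[0.0015,0,0.096,0,0,0,1],[0.0015,0,0.099,0,0,0,1]]]' 40
python3 -m handwheel '[[[0,0,0,0,0,0,0],[0,0,0,0,0,0,-0.4],[0,0,0,0,0,0,-1],[0,0,0,0,0,0,-1],[0,0,0,0,0,0,-1]]]' 40
python3 -m handwheel '[[[0,0,0,0,0,0,-1],[0,0,0,0,0,0,-1]]]' 40
```

```text
t: 29.18
tool_pos: [0.5995, 0.1228, 0.0465]
eef_rot: [-2.06, -2.372, 0.001]
contact_force: [0.1, -0.4, -0.1]
grip_width: 0.0857
t: 29.8
tool_pos: [0.6004, 0.124, 0.0477]
eef_rot: [2.058, 2.373, 0.002]
contact_force: [-1.0, -0.1, 4.8]
grip_width: 0.0314
t: 30.05
tool_pos: [0.6004, 0.124, 0.0477]
eef_rot: [2.058, 2.373, 0.002]
contact_force: [-0.5, -0.2, 5.5]
grip_width: 0.0319
```

```bash

python3 -m handwheel '[[[0,0,-0.02,0,0,0,-1],[0,0,-0.05,0,0,0,-1],[0,0,-0.09,0,0,0,-1],[0,0,-0.12,0,0,0,-1],[0,0,-0.13,0,0,0,-1]]]'
python3 -m handwheel '[[[-0.02,-0.01,0,0,0,0,-1],[-0.042,-0.022,0,0,0,0,-1],[-0.066,-0.035,0,0,0,0,-1],[-0.092,-0.049,0,0,0,0,-1],[-0.117,-0.0625,0,0,0,0,-1]]]'
python3 -m handwheel '[[[-0.025,-0.013,0,0,0,-2,-1],[-0.05,-0.027,0,0,0,-4,-1],[-0.075,-0.04,0,0,0,-6,-1],[-0.1,-0.053,0,0,0,-8,-1],[-0.117,-0.0625,0,0,0,-8,-1]]]'
python3 -m handwheel '[[[0,0,0,0,0,0,-1]]]' | tail -1
python3 look.py w9
```

```text
t: 30.68
tool_pos: [0.6008, 0.1236, 0.1792]
eef_rot: [2.058, 2.371, 0.005]
contact_force: [0.5, -0.9, -2.5]
grip_width: 0.0313
t: 31.3
tool_pos: [0.5523, -0.0044, 0.1758]
eef_rot: [-2.062, -2.369, 0.003]
contact_force: [0.2, 0.5, -1.8]
grip_width: 0.0316
t: 31.92
tool_pos: [0.5065, -0.1287, 0.1761]
eef_rot: [-1.893, -2.505, 0.002]
contact_force: [0.1, 0.4, -1.9]
grip_width: 0.0315
grip_width: 0.0314
[ 0.5072 -0.1282  0.1764] [-0.48  0.26  0.74  1.99 -0.21  0.97  0.64] 0.0314 [ 0.3  0.7 -1.7]
jaw yaw 15.78 z [-0.001 -0.    -1.   ]
```

View pics/w9.png

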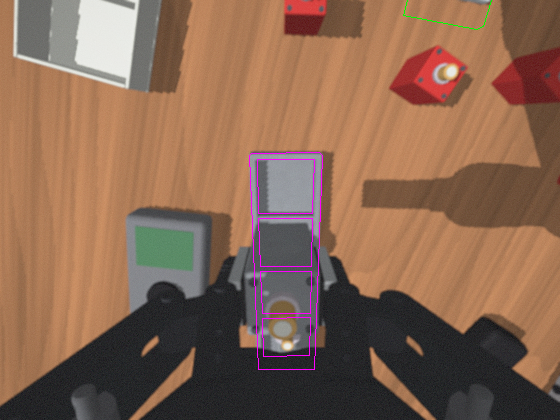

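The filter is over bay 4, upright, with the tray overlay matching. Now I lower it.

```bash

python3 -m handwheel '[[[0.001,0.001,0.03,0,0,0,-1],[0.001,0.001,0.07,0,0,0,-1],[0.001,0.001,0.105,0,0,0,-1],[0.001,0.001,0.125,0,0,0,-1],[0.001,0.001,0.132,0,0,0,-1]]]'
python3 -m handwheel '[[[0,0,0.002,0,0,0,-1],[0,0,0.004,0,0,0,-1],[0,0,0.006,0,0,0,-1],[0,0,0.006,0,0,0,-1]]]'
python3 -m handwheel '[[[0,0,0.001,0,0,0,-1],[0,0,0.0015,0,0,0,-1]]]'
```

```text
t: 32.72
tool_pos: [0.5094, -0.1232, 0.0436]
eef_rot: [-1.885, -2.511, 0.001]
contact_force: [0.9, -0.3, -1.1]
grip_width: 0.0316
t: 33.22
tool_pos: [0.5099, -0.1243, 0.0391]
eef_rot: [1.888, 2.51, 0.001]
contact_force: [-0.2, 0.2, -2.0]
grip_width: 0.0318
t: 33.48
tool_pos: [0.5098, -0.1243, 0.0376]
eef_rot: [-1.888, -2.511, -0.0]
contact_force: [-1.2, 0.2, 5.0]
grip_width: 0.0317
```

Contact reads 5 N. I release, rise, move clear and check.

```bash

python3 -m handwheel '[[[0,0,0,0,0,0,-0.3],[0,0,0,0,0,0,0],[0,0,0,0,0,0,0.3],[0,0,0,0,0,0,0.6],[0,0,0,0,0,0,0.6]]]'
python3 -m handwheel '[[[0,0,-0.01,0,0,0,0.6],[0,0,-0.04,0,0,0,0.6],[0,0,-0.08,0,0,0,0.6],[0,0,-0.13,0,0,0,0.6],[0,0,-0.18,0,0,0,0.6]]]'
python3 -m handwheel '[[[0.05,0,0,0,0,0,1],[0.1,0,0,0,0,0,1],[0.15,0,0,0,0,0,1],[0.2,0,0,0,0,0,1],[0.2,0,0,0,0,0,1]]]'
python3 - <<'E'
from h import *
import h
ims={n:capture(n)[:,:,::-1] for n in("top","scene")}
a=cv2.resize(ims["top"][170:290,300:500],(560,336));b=cv2.resize(ims["scene"][150:310,40:265],(560,398))
cv2.imwrite("pics/end.png",cv2.resize(np.vstack([a,b]),None,fx=.8,fy=.8))
to=np.array([.5365,-.2203]);Rz=R.from_euler("z",.281).as_matrix()[:2,:2]
pos=dict(coupler=-99,attenuator=-33,load=33,filter=99)
for th,y in pos.items():
    c=to+Rz@[0,y/1000]
    for n in("top","scene"):
        p=cam(n);u=proj(p,[*c,.05])[0]
        ds=[d for d in cut_out(th,n) if np.hypot(d["rect"][0]+d["rect"][2]/2-u[0],d["rect"][1]+d["rect"][3]/2-u[1])<18]
        if not ds: print(th,n,"none");continue
        parts=[np.where(P[:,2:]==14,P*[1,1,0]+([0,0,0] if n=="top" else [0,0,8]),P) for P in h.OBJ[th]]
        v,i=fit(parts,[(p,ds[0]["mask"].astype(np.float32))],[*c,.281],.006)
        print(th,n,round(ds[0]["p"],2),"tray mm",((np.array(v[:2])-to)@Rz*1000).round(1),"iou",np.round(i,2))
E
```

```text
t: 34.1
tool_pos: [0.5097, -0.1243, 0.0372]
eef_rot: [1.888, 2.511, -0.0]
contact_force: [-0.2, -0.3, 0.8]
grip_width: 0.0687
t: 34.72
tool_pos: [0.5093, -0.1245, 0.2192]
eef_rot: [1.889, 2.51, 0.0]
contact_force: [0.8, 0.5, 0.8]
grip_width: 0.0686
t: 35.35
tool_pos: [0.4529, 0.0722, 0.2176]
eef_rot: [-1.877, -2.518, -0.002]
contact_force: [-0.1, -0.7, 0.4]
grip_width: 0.0854
coupler top 0.61 tray mm [  1.3 -95.7] iou [0.91]
coupler scene 0.76 tray mm [  7.5 -97.3] iou [0.95]
attenuator top 0.56 tray mm [  2.2 -33.8] iou [0.83]
attenuator scene 0.82 tray mm [  6.3 -35.2] iou [0.92]
load top 0.68 tray mm [ 0.6 32.6] iou [0.92]
load scene 0.76 tray mm [ 5.  30.5] iou [0.95]
filter top 0.56 tray mm [ 0.4 96.9] iou [0.95]
filter scene 0.9 tray mm [ 5.8 95.3] iou [0.93]
```

View pics/end.png

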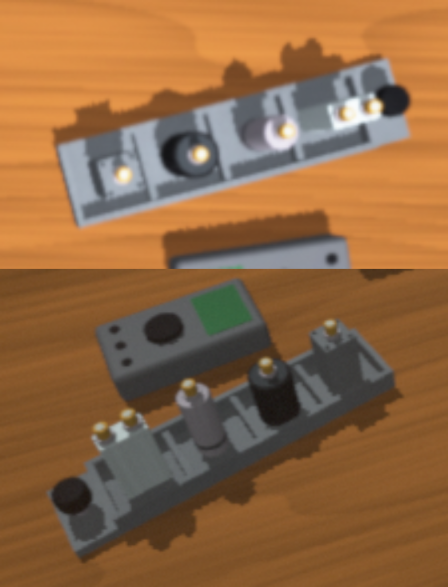

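All four stand upright, one per bay, in the order coupler, attenuator, load, filter from the knob. The fitted positions are within a few mm of the bay centres. The scene camera reads 5–7 mm off in x because the rim hides the feet and the calibration is only good to about 2 mm. That is still inside the free play on each side.

```bash
python3 -c "
from station import *
print(sense()['t'],sense()['contact_force']);print(sign_off())"
```

```text
35.85 [ 0.2719405  -0.40511612  0.19508821]
the job is handed in; nothing more can be done
None
```

The job is handed in, with all four components in the tray. Counted from the tray's knob, the bays hold the coupler, attenuator, load and filter, the same order as on the strip. It took about 36 s of the 109 s allowed, and the forces I read after each move stayed under 7 N.

The last pictures from both fixed cameras show all four upright, connectors up, one in each bay, with the gripper well clear. Each was lowered until it touched the bay floor before I let go.

**Disagreement between cameras:** the top camera places each component within about 3.5 mm of its bay centre. The scene camera reads 5–7.5 mm off across the tray. I put that down to calibration and to the tray rim hiding the feet. Even at the larger figure, all of them are inside their bays.

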